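# Nest the blue sample cup in the white one

## Robot

A 6-joint arm with a two-finger parallel gripper is mounted at the origin on a cart in front of the work surface, level with it; the furniture and walls round the work are solid. World frame = base frame: x ahead of the robot, y to its left, z up, the work surface at z = 0. Lengths are in m, angles in rad, forces in N, time in s.
With the tool pointing down it reaches from about 0.25 to 0.775 m from the base axis. Payload 4 kg.
Tool frame: the origin (TCP) lies midway between the tips of the shut fingers; the grasp point (between the pads) lies 19 mm behind it (robot.pinch_z is the distance from the TCP to the grasp point, in m); z points along the fingers, y is the direction in which the jaws open and shut (so a half turn about z gives the same grasp; the last joint's range is limited). The gripper opens to 94 mm and grips with 3 to 60 N. Pads are 16 mm wide; open, the fingers measure 119 mm over their backs; the gripper's body (75 mm by 177 mm) begins 78 mm behind the grasp point.
Start: joints at [1.166, 0.087, 1.371, -0, 1.684, -0.103], TCP at [0.163, 0.525, 0.174] pointing down, gripper open.
Joint ranges: [-3.1, 3.1], [-0.76, 2.03], [0.27, 2.55], [-1.08, 4.22], [0.17, 2.65], [-2.57, 2.57]. Speed limits (rad/s): [2.79, 2.79, 3.14, 3.14, 3.14, 3.14].

## Interface

Orientations are given as a unit quaternion [w, x, y, z].
In Python, from station import robot gives the robot as it stands.
- The arm moves only by the tool step_arm, never from a script. Its argument "plan" is a list that holds one entry, the list of rows, each a list of 7 numbers: the turn, a rotation vector about the tool's x, y, z in degrees, then the shift along the tool's x, y, z in mm, then the finger opening in mm, from 0 to 94. In form: [[[ax, ay, az, tx, ty, tz, jaw], ...]]. A call has exactly 8 rows; each row shifts and turns the commanded pose from where the row before left it, along the tool's axes as they then stand; what a row does not reach is not made up. A row lasts 1/10 s, in which the tool goes at most 50 mm and 8.59 degrees, less where a joint would pass 70% of its speed; a pose out of reach is approached as far as the arm can. A call is refused whole if a number of a shift passes 50 or a number of a turn 8.59, either way. A call with a gripper value outside its range is refused whole. The fingers move at their own pace and stop on an object; "squeeze" is the grip in N (left out, the last holds). Time passes only in rows, so rows that do not move let the fingers close, or fill a call up. It gives the time, the measured TCP pose, the force and the opening at its end, in the units of the state.
- robot.state(): the state, without advancing time (a new reading comes with each control period).
- robot.read_camera(name): name is "scene" or "top"; returns a dict with "img" (420x560x3 uint8, red, green, blue), "range_z" (420x560 float32, m along the optical axis (not along the pixel's ray), 0 where there is no reading), "intrinsics" (3x3 intrinsics, pixels), "k1" (the pictures are not rectified: a ray, as slopes to the right and down, at radius r is drawn at 1 + k1 r^2 times it, then the intrinsics apply), "R" (3x3) and "t" (3): a world point X has camera coordinates R X + t. Camera axes: x right, y down, z forward; pixel columns grow to the right and rows downward; lengths in m; the calibration is good to about 2 mm. A picture is of the moment at which its call begins.
- robot.close_job(): hands the job in, once; it reports no verdict.
The state is a dict: "time_s": time; "joint_positions": joint angles; "qvel": joint speeds; "joint_efforts": joint torques, N m; "tcp_pos": TCP position; "eef_rot": TCP orientation; "contact_force": force on the tool from outside, world axes, zero at the start; "ft_torque": the same for the moment, N m; "opening": opening from 0.0 (shut) to 1.0 (fully open).
Only numpy, scipy, OpenCV 4.12 (cv2) and the standard library are available. Lean on these libraries where they do the work, as an engineer would, in place of code of your own. Each camera call takes 0.05 s, during which the arm holds its last target.

## Task

Tidy up the sample cups: nest the tall blue cup in the white cup. Pick it up and lower it in from above rather than dropping it, until it stands upright on the white cup's floor, and let go. Leave the orange cup and the glass beaker standing where they are, and do not knock the white cup over.

Things in the scene. Friction and masses are not known exactly. Their poses are not given: they have to be found in the camera images.
- blue_cup_mid (a point): centre, half-way up (50 mm above its underside), of the tall tapered blue plastic sample cup, open at the top, standing upright on the bench; 100 mm high, outer diameter 36 mm at the foot growing evenly to 50 mm at the rim (about 48 mm 25 mm below the rim), wall 2.5 mm, about 45 g; round, so its yaw means nothing; z is its axis, up. It can be gripped across the rim from above
- white_cup: wide tapered white plastic cup, open at the top, standing upright on the bench, loose, about 120 g; origin at the centre of its underside, z is its axis, up; 66 mm high, outer diameter 50 mm at the foot and 68 mm at the rim, wall 3 mm, floor 4 mm thick; its inside tapers evenly from 62 mm at the mouth to 45 mm at the floor. The blue cup, seated on its floor, stands out 38 mm above its rim
- orange_cup_mid (a point): centre, half-way up (50 mm above its underside), of a tall tapered orange cup of the same shape and size as the blue one; a bystander, to be left alone; z is its axis, up
- beaker_mid (a point): centre, half-way up (30 mm above its underside), of a small clear glass beaker, 46 mm in diameter and 60 mm high; a bystander, to be left alone; z is its axis, up
- tower_front (a point): fixed point at the bench, middle of the front of the computer tower, 170 mm wide and 0.43 m tall, that stands behind the cups; a thin cable hangs from its front 50 mm to its left and up to 70 mm nearer the robot, up to 0.28 m high. An analyser stands on the far right, a monitor on the far left. Swinging sideways within about 0.45 m of the robot's axis, 0.25 m up, keeps clear of them all
Things that resemble listed ones, but are neither listed nor needed, are in the scene too. Of the things that look like the part that bears blue_cup_mid, the larger one is meant.

How it is judged:
On the way:
1. the blue cup, still held, has its foot inside the white cup's mouth (contact force between the fingers and blue_cup above 0.3 N and z of blue_cup_mid in the frame of white_cup below 0.112 m and horizontal distance between blue_cup_mid and white_cup below 0.03 m), for 0.1 s.
At the end, for the whole second after the job is handed in: The blue cup stands at rest in the white cup, within 6 mm of fully down on its floor, centred within 12 mm, upright within 8 degrees; the white cup stands on the bench, upright within 5 degrees; the orange cup and the beaker stand upright (8 degrees), within 30 mm of where they were (z of blue_cup_mid in the frame of white_cup between 0.045 and 0.06 m and horizontal distance between blue_cup_mid and white_cup below 0.012 m and angle between each of blue_cup_mid, orange_cup_mid, beaker_mid's own z axis and vertical below 0.15 rad and angle between white_cup's own z axis and vertical below 0.1 rad and height (world z) of white_cup between -0.006 and 0.006 m and linear speed of blue_cup below 0.02 m/s and distance of each of orange_cup_mid, beaker_mid from where it was at the start of the episode below 0.03 m); the robot touches nothing.
It fails at once if the orange cup is moved more than 30 mm or tipped (distance of orange_cup_mid from where it was at the start of the episode above 0.03 m or angle between orange_cup_mid's own z axis and vertical above 0.6 rad).
It fails at once if the glass beaker is moved more than 30 mm or tipped (distance of beaker_mid from where it was at the start of the episode above 0.03 m or angle between beaker_mid's own z axis and vertical above 0.6 rad).
It fails at once if the white cup is knocked over (angle between white_cup's own z axis and vertical above 0.7 rad).
It also fails if it takes over 45 s, if anything falls off the work surface, if the arm or the gripper's body presses on something with over 40 N, if the wrist force passes 120 N, or if a joint passes its speed limit or range.

## Working session

There is one attempt and no reset: what is moved stays moved. The work goes in short steps, Python scripts to look and compute and a tool call to move; the robot and the scene stay as the last step left them, time stands still between calls to the robot, and variables do not carry over. Pictures are saved under pics/ and viewed, and the job is handed in when it is done.

Besides the shell and the picture viewer there is one more tool, called after "Emit:" as name(argument=value, ...), one argument or row to a line, values as JSON. step_arm: Moves the arm, as the interface text tells. Its arguments: {"type":"object","properties":{"plan":{"type":"array","items":{"type":"array","items":{"type":"array","items":{"type":"number"}}}},"squeeze":{"type":"number"}},"required":["plan"]}

```bash
mkdir -p pics; ls; cat > h.py <<'E'
import numpy as np, cv2
from station import robot
def grab(n):
    c=robot.read_camera(n); return c
def save(c,fn): cv2.imwrite('pics/'+fn,c['img'][:,:,::-1])
def ray(c,u,v):
    K=np.array(c['intrinsics']);k1=float(c['k1']);D=np.array([k1,0,0,0,0.])
    s=cv2.undistortPointsIter(np.array([[[u,v]]],float),K,D,None,None,(3,100,1e-12))[0,0]
    return s
def onplane(c,u,v,z):
    R=np.array(c['R']);t=np.array(c['t']);s=ray(c,u,v)
    o=-R.T@t; d=R.T@np.array([s[0],s[1],1.]); return o+d*(z-o[2])/d[2]
def bydepth(c,u,v):
    R=np.array(c['R']);t=np.array(c['t']);s=ray(c,u,v);d=c['range_z'][int(round(v)),int(round(u))]
    return R.T@(np.array([s[0],s[1],1.])*d-t)
def cloud(c):
    K=np.array(c['intrinsics']);D=np.array([float(c['k1']),0,0,0,0.]);h,w=c['range_z'].shape
    uu,vv=np.meshgrid(np.arange(w),np.arange(h))
    s=cv2.undistortPointsIter(np.stack([uu,vv],-1).reshape(-1,1,2).astype(float),K,D,None,None,(3,50,1e-10)).reshape(h,w,2)
    d=c['range_z'].astype(float)
    P=np.dstack([s[...,0]*d,s[...,1]*d,d])-np.array(c['t'])
    return P@np.array(c['R'])
E
python3 - <<'E'
from h import *
for n in('scene','top'):
    c=grab(n);save(c,n+'0.png');print(n,c['intrinsics'],c['k1'],-np.array(c['R']).T@c['t'])
print(robot.state()); print(robot.pinch_z)
E
```

```text
pics
scene [[430.96633163   0.         275.17550567]
 [  0.         430.96633163 206.68518773]
 [  0.           0.           1.        ]] -0.13801631673683634 [-0.01040205 -0.37669686  0.68298841]
top [[465.62986528   0.         284.48964374]
 [  0.         465.62986528 212.68314889]
 [  0.           0.           1.        ]] -0.014039282427014651 [0.25711098 0.09141615 0.99007967]
{'time_s': 0.1, 'joint_positions': array([ 1.16587967e+00,  8.78862235e-02,  1.37206586e+00, -3.47179367e-05,
        1.68357648e+00, -1.03081531e-01]), 'qvel': array([ 1.22604938e-03, -1.37304918e-03, -2.17804553e-03, -6.14342177e-05,
        9.96533773e-04,  1.01206895e-03]), 'joint_efforts': array([ 2.39565794e-03, -3.41249871e+01, -3.03300977e+01,  7.20298779e-02,
        3.04013863e-02, -8.28312932e-05]), 'tcp_pos': array([0.16329533, 0.52463875, 0.17323736]), 'eef_rot': array([-2.26527136e-04,  1.50347172e-01,  9.88632788e-01, -9.41231756e-04]), 'contact_force': array([-0.40740334, -0.48492789, -0.03978365]), 'ft_torque': array([ 0.01582645,  0.06709889, -0.02394848]), 'opening': 1.0019739472517852}
0.0188
```

View pics/scene0.png

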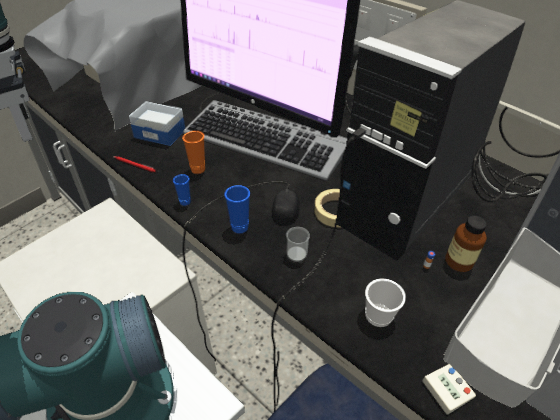

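View pics/top0.png

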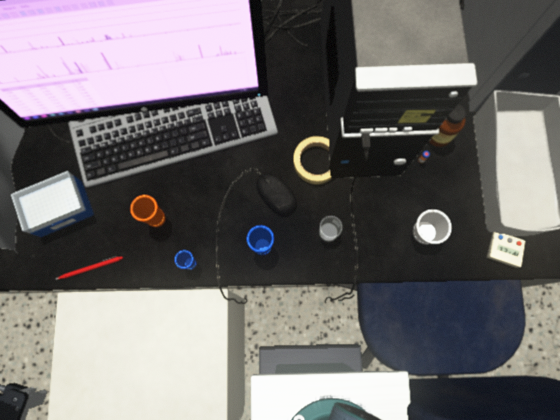

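The candidates for the blue cup are the larger one at scene (238,209) / top (261,239) and the smaller one at scene (182,190) / top (185,260). The larger fits the description. I'll measure it and check a crop.

```bash
cat > meas.py <<'E'
from h import *
def fit(pts):
    A=np.c_[2*pts,np.ones(len(pts))];s=np.linalg.lstsq(A,(pts**2).sum(1),rcond=None)[0]
    return s[:2],np.sqrt(s[2]+s[0]**2+s[1]**2)
def rimfit(P,m,lo,hi):
    q=P[m&(P[...,2]>lo)&(P[...,2]<hi)]
    return q
E
python3 - <<'E'
from meas import *
for n in('top','scene'):
    c=grab(n);P=cloud(c);hsv=cv2.cvtColor(c['img'],cv2.COLOR_RGB2HSV)
    H,S,V=[hsv[...,i].astype(int) for i in range(3)]
    z=P[...,2]; ok=c['range_z']>0
    work=ok&(P[...,0]>0.2)&(P[...,0]<0.75)&(z<0.2)
    masks={'blue':(H>105)&(H<130)&(S>140)&(V>50),'orange':(H>3)&(H<16)&(S>150)&(V>80),'white':(S<50)&(V>110)}
    for k,m in masks.items():
        nn,l,st,ce=cv2.connectedComponentsWithStats((m&work).astype(np.uint8))
        for i in range(1,nn):
            if st[i,4]<150: continue
            q=P[l==i]; zt=np.percentile(q[:,2],98)
            r=q[q[:,2]>zt-0.004]
            print(n,k,ce[i].round(),st[i].tolist(),'ztop %.3f'%zt,'med',np.median(q,0).round(3),'rim bbox mid',((r.max(0)+r.min(0))/2).round(3),'ext',(r.max(0)-r.min(0)).round(3))
    if n=='top': cv2.imwrite('pics/crop_top.png',cv2.resize(c['img'][180:290,160:300,::-1],None,fx=5,fy=5))
    else: cv2.imwrite('pics/crop_scene.png',cv2.resize(c['img'][160:260,150:320,::-1],None,fx=4,fy=4))
# ring fits with rays: rims on top image
E
```

```text
top blue [ 83. 203.] [69, 177, 24, 45, 273] ztop 0.043 med [0.504 0.514 0.024] rim bbox mid [0.518 0.516 0.042] ext [0.088 0.036 0.006]
top blue [260. 239.] [246, 225, 29, 30, 668] ztop 0.103 med [0.421 0.134 0.053] rim bbox mid [0.412 0.132 0.102] ext [0.051 0.05  0.007]
top blue [184. 259.] [174, 249, 23, 21, 331] ztop 0.072 med [0.383 0.292 0.042] rim bbox mid [0.38  0.286 0.071] ext [0.034 0.035 0.005]
top orange [147. 210.] [130, 194, 35, 33, 800] ztop 0.103 med [0.482 0.368 0.067] rim bbox mid [0.478 0.361 0.102] ext [0.051 0.052 0.006]
top white [135.  91.] [4, 67, 253, 49, 4591] ztop 0.199 med [0.692 0.366 0.17 ] rim bbox mid [0.693 0.367 0.197] ext [0.058 0.467 0.005]
top white [527. 168.] [493, 90, 67, 142, 7534] ztop 0.114 med [ 0.559 -0.437  0.044] rim bbox mid [ 0.645 -0.398  0.12 ] ext [0.126 0.106 0.021]
top white [162. 132.] [69, 97, 208, 89, 3310] ztop 0.033 med [0.679 0.374 0.023] rim bbox mid [0.685 0.35  0.066] ext [0.106 0.413 0.074]
top white [ 46. 201.] [11, 171, 71, 60, 2594] ztop 0.076 med [0.503 0.569 0.072] rim bbox mid [0.504 0.569 0.075] ext [0.121 0.143 
[... 2462 characters left out ...]
05, 163, 9117] ztop 0.109 med [ 0.548 -0.422  0.043] rim bbox mid [ 0.651 -0.386  0.117] ext [0.14  0.082 0.022]
scene white [297. 253.] [288, 246, 18, 15, 215] ztop 0.049 med [ 0.424 -0.023  0.025] rim bbox mid [ 0.425 -0.023  0.048] ext [0.011 0.014 0.004]
scene white [383. 301.] [365, 278, 41, 49, 1485] ztop 0.067 med [ 0.448 -0.216  0.042] rim bbox mid [ 0.434 -0.218  0.066] ext [0.071 0.068 0.006]
scene white [292. 361.] [274, 320, 51, 89, 2050] ztop -0.248 med [ 0.58   0.073 -0.801] rim bbox mid [ 0.328 -0.104 -0.15 ] ext [0.045 0.083 0.196]
scene white [449. 388.] [424, 363, 52, 50, 1301] ztop 0.020 med [ 0.386 -0.388  0.016] rim bbox mid [ 0.387 -0.381  0.019] ext [0.068 0.069 0.005]
```

View pics/crop_scene.png

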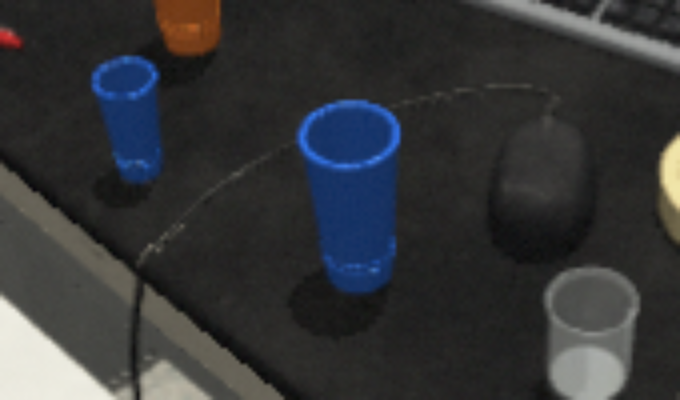

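View pics/crop_top.png

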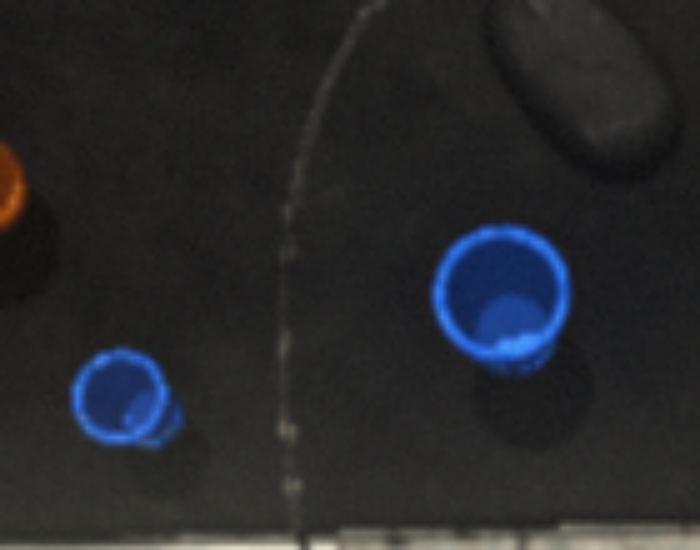

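Larger blue cup: rim is 50 mm across at z=0.10, against about 35 mm and 0.07 for the small one. That confirms scene (238,207) as the target, and both views agree within about 1 mm. Next, the cable and tower clearance.

```bash
python3 - <<'E'
from meas import *
for n in('top','scene'):
    c=grab(n);P=cloud(c);x,y,z=P[...,0],P[...,1],P[...,2]
    m=(c['range_z']>0)&(y<0.02)&(y>-0.3)&(x>.3)&(x<.65)&(z>.11)&(z<.5)
    q=P[m]; print(n,len(q))
    for lo in np.arange(.3,.65,.02):
        r=q[(q[:,0]>=lo)&(q[:,0]<lo+.02)]
        if len(r)>2: print(round(lo,2),len(r),r.min(0).round(3),r.max(0).round(3))
E
```

```text
top 15111
0.5 101 [ 0.503 -0.054  0.11 ] [ 0.52  -0.046  0.272]
0.52 83 [ 0.52  -0.056  0.268] [ 0.54  -0.044  0.276]
0.54 2654 [ 0.541 -0.176  0.11 ] [ 0.56  -0.015  0.422]
0.56 6439 [ 0.56  -0.178  0.11 ] [ 0.58  -0.014  0.422]
0.58 1479 [ 0.58  -0.177  0.11 ] [ 0.6   -0.014  0.423]
0.6 1749 [ 0.6   -0.172  0.12 ] [ 0.62  -0.017  0.416]
0.62 1708 [ 0.62  -0.172  0.11 ] [ 0.64  -0.016  0.416]
0.64 898 [ 0.64  -0.283  0.11 ] [ 0.65  -0.016  0.416]
scene 17538
0.5 196 [ 0.501 -0.053  0.111] [ 0.519 -0.045  0.27 ]
0.52 70 [ 0.52  -0.057  0.265] [ 0.54  -0.044  0.274]
0.54 8369 [ 0.54  -0.177  0.11 ] [ 0.56  -0.013  0.419]
0.56 5816 [ 0.56  -0.177  0.11 ] [ 0.58  -0.013  0.419]
0.58 711 [ 0.58  -0.176  0.111] [ 0.6   -0.015  0.42 ]
0.6 880 [ 0.6   -0.174  0.111] [ 0.62  -0.018  0.413]
0.62 969 [ 0.62  -0.272  0.11 ] [ 0.64  -0.017  0.413]
0.64 527 [ 0.64  -0.284  0.11 ] [ 0.65  -0.017  0.413]
```

Emit:
step_arm(
  plan=[
    [[0,0,-5.8,0,0,-10,94],[0,0,-5.8,0,0,-10,94],[0,0,-5.7,0,0,-10,94],[0,0,0,0,0,-5,94],[0,0,0,0,0,0,94],[0,0,0,0,0,0,94],[0,0,0,0,0,0,94],[0,0,0,0,0,0,94]],
  ],
)

```text
time_s: 1.1
tcp_pos: [0.1634, 0.5249, 0.2086]
eef_rot: [-0.0, 0.0, 1.0, -0.0]
contact_force: [-0.6, -1.2, -0.2]
opening: 1.003
```

Emit:
step_arm(
  plan=[
    [[0,0,0,-20,-32,0,94],[0,0,0,-20,-32,0,94],[0,0,0,-20,-32,0,94],[0,0,0,-20,-32,0,94],[0,0,0,-20,-32,0,94],[0,0,0,-20,-32,0,94],[0,0,0,-20,-32,0,94],[0,0,0,-20,-32,0,94]],
  ],
)

```text
time_s: 1.9
tcp_pos: [0.3239, 0.2678, 0.2091]
eef_rot: [0.0, -0.0, 1.0, 0.0]
contact_force: [-0.1, -0.5, 0.5]
opening: 0.997
```

Emit:
step_arm(
  plan=[
    [[0,0,0,-22,-35,0,94],[0,0,0,-22,-35,0,94],[0,0,0,-22,-35,0,94],[0,0,0,-22,-32,0,94],[0,0,0,0,0,0,94],[0,0,0,0,0,0,94],[0,0,0,0,0,0,94],[0,0,0,0,0,0,94]],
  ],
)

```text
time_s: 2.7
tcp_pos: [0.411, 0.1333, 0.2094]
eef_rot: [0.0, -0.001, 1.0, 0.0]
contact_force: [0.9, 0.1, 0.3]
opening: 0.998
```

Emit:
step_arm(
  plan=[
    [[0,0,0,-0.5,-1,20,94],[0,0,0,0,0,25,94],[0,0,0,0,0,25,94],[0,0,0,0,0,25,94],[0,0,0,0,0,25,94],[0,0,0,0,0,20,94],[0,0,0,0,0,0,94],[0,0,0,0,0,0,94]],
  ],
  squeeze=10,
)

```text
time_s: 3.5
tcp_pos: [0.4118, 0.132, 0.0697]
eef_rot: [0.0, -0.001, 1.0, 0.0]
contact_force: [-0.3, -0.7, 0.5]
opening: 0.998
```

```bash
python3 - <<'E'
from meas import *
c=grab('scene');cv2.imwrite('pics/g1.png',cv2.resize(c['img'][100:280,130:340,::-1],None,fx=3,fy=3))
E
```

```text
(no output)
```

View pics/g1.png

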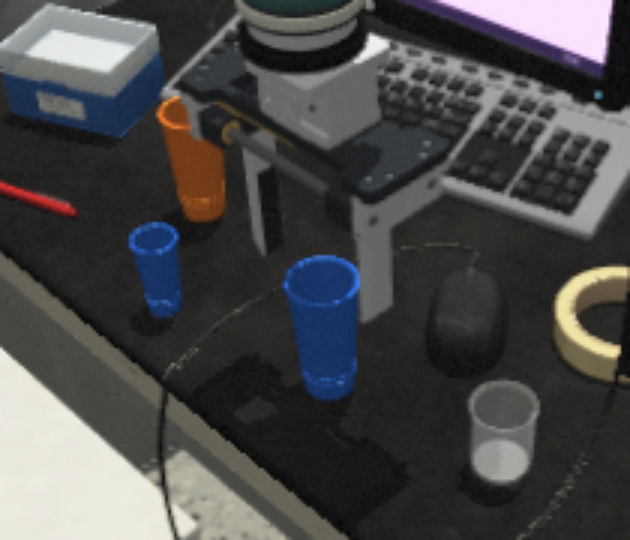

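The fingers straddle the larger blue cup, which sits at crop (322,320). I'll check the fingertip positions by projection before closing.

```bash
python3 - <<'E'
from meas import *
c=grab('scene')
im=cv2.resize(c['img'][100:280,130:340,::-1],None,fx=3,fy=3)
for y in(.132,.132+.047,.132-.047,.132-.0595):
    for z in (.07,.1):
        p=cv2.projectPoints(np.array([[.4118,y,z]]),cv2.Rodrigues(np.array(c['R']))[0],np.array(c['t']),np.array(c['intrinsics']),np.array([float(c['k1']),0,0,0,0]))[0][0,0]
        q=((p-[130,100])*3); print(y,z,q.round()); cv2.circle(im,tuple(int(v) for v in q),3,(0,0,255) if z<.08 else (0,255,0),-1)
cv2.imwrite('pics/g2.png',im)
P=cloud(c);z=P[...,2]
for nm,(u0,u1,v0,v1) in {'R':(250,262,180,205),'L':(213,224,150,185)}.items():
    q=P[v0:v1,u0:u1].reshape(-1,3);q=q[(q[:,2]>.068)&(q[:,2]<.14)&(abs(q[:,0]-.41)<.04)];print(nm,len(q),q.min(0).round(3),q.max(0).round(3))
E
```

```text
0.132 0.07 [325. 311.]
0.132 0.1 [322. 279.]
0.179 0.07 [280. 280.]
0.179 0.1 [277. 248.]
0.085 0.07 [372. 344.]
0.085 0.1 [371. 312.]
0.07250000000000001 0.07 [385. 353.]
0.07250000000000001 0.1 [384. 321.]
R 123 [0.401 0.071 0.107] [0.42  0.084 0.14 ]
L 134 [0.4   0.177 0.101] [0.419 0.194 0.139]
```

View pics/g2.png

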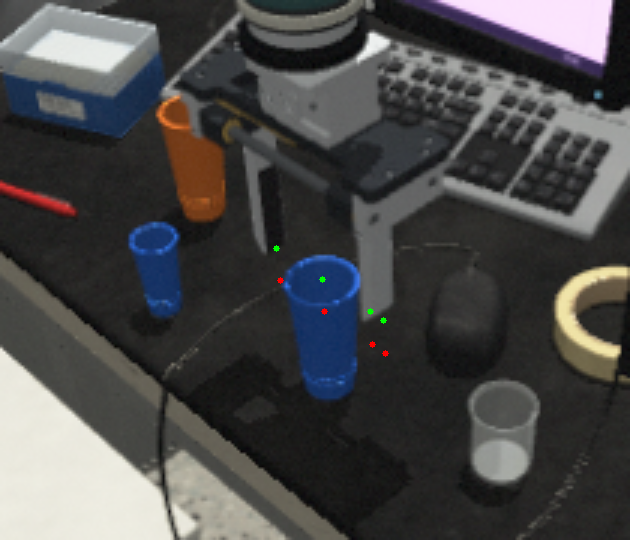

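The open fingertips sit about 30 mm higher than the TCP, so the jaws swing as they close. I'll close part way to 60 mm, which doesn't touch the cup, and measure where the tips are.

Emit:
step_arm(
  plan=[
    [[0,0,0,0,0,0,60],[0,0,0,0,0,0,60],[0,0,0,0,0,0,60],[0,0,0,0,0,0,60],[0,0,0,0,0,0,60],[0,0,0,0,0,0,60],[0,0,0,0,0,0,60],[0,0,0,0,0,0,60]],
  ],
)

```text
time_s: 4.4
tcp_pos: [0.412, 0.1312, 0.0692]
eef_rot: [-0.0, -0.0, 1.0, 0.0]
contact_force: [0.3, -0.4, 0.7]
opening: 0.638
```

```bash
python3 - <<'E'
from meas import *
c=grab('scene');print(robot.state()['tcp_pos'],robot.state()['opening'])
cv2.imwrite('pics/g3.png',cv2.resize(c['img'][100:280,130:340,::-1],None,fx=3,fy=3))
P=cloud(c);hsv=cv2.cvtColor(c['img'],cv2.COLOR_RGB2HSV);ok=c['range_z']>0
m=ok&(abs(P[...,0]-.412)<.03)&(P[...,2]>.03)&(P[...,2]<.14)&(hsv[...,1]<100)
for nm,s in {'R':(P[...,1]<.112)&(P[...,1]>.06),'L':(P[...,1]>.152)&(P[...,1]<.2)}.items():
    q=P[m&s];print(nm,len(q),q.min(0).round(3),q.max(0).round(3),np.percentile(q[:,2],[1,5]).round(3))
E
```

```text
[0.41202526 0.13119751 0.06923645] 0.6361236271294223
R 131 [0.4   0.087 0.082] [0.421 0.112 0.14 ] [0.094 0.107]
L 156 [0.4   0.159 0.098] [0.421 0.174 0.14 ] [0.102 0.103]
```

View pics/g3.png

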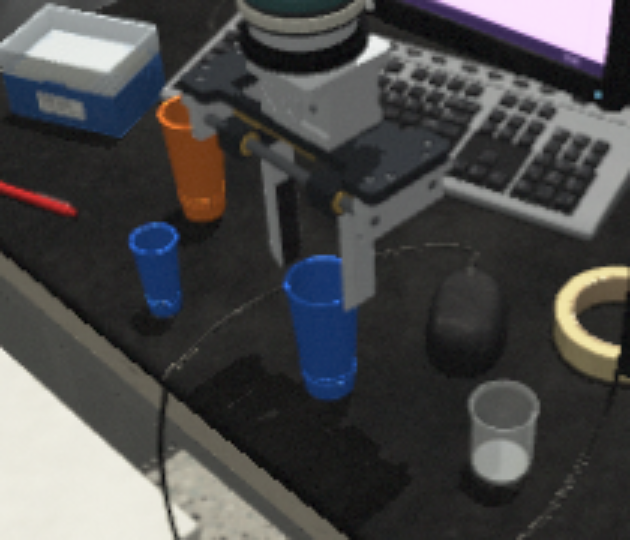

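```bash
python3 - <<'E'
from meas import *
for n in('scene','top'):
    c=grab(n);P=cloud(c);hsv=cv2.cvtColor(c['img'],cv2.COLOR_RGB2HSV);ok=c['range_z']>0
    m=ok&(abs(P[...,0]-.412)<.06)&(abs(P[...,1]-.132)<.12)&(P[...,2]>.08)&(hsv[...,1]<100)
    q=P[m]
    for lo in np.arange(.08,.4,.01):
        r=q[(q[:,2]>=lo)&(q[:,2]<lo+.01)]
        if len(r)>3: print(n,round(lo,2),len(r),r.min(0).round(3),r.max(0).round(3))
    if n=='scene':
        # right finger outline pixels lowest
        col=P[195:206,244:256]; print(col[...,2].round(3))
    else: cv2.imwrite('pics/g4.png',cv2.resize(c['img'][150:330,170:380,::-1],None,fx=3,fy=3))
E
```

```text
scene 0.1 41 [0.4  0.09 0.1 ] [0.419 0.173 0.11 ]
scene 0.11 78 [0.4   0.088 0.11 ] [0.42  0.172 0.12 ]
scene 0.12 80 [0.4   0.088 0.12 ] [0.42  0.172 0.13 ]
scene 0.13 83 [0.4   0.088 0.13 ] [0.42  0.174 0.14 ]
scene 0.14 85 [0.4   0.087 0.14 ] [0.42  0.173 0.15 ]
scene 0.15 82 [0.401 0.087 0.15 ] [0.42  0.175 0.16 ]
scene 0.16 68 [0.4   0.087 0.16 ] [0.42  0.173 0.17 ]
scene 0.17 55 [0.4   0.089 0.17 ] [0.415 0.173 0.18 ]
scene 0.18 33 [0.4   0.089 0.18 ] [0.421 0.173 0.189]
scene 0.19 46 [0.377 0.05  0.191] [0.44  0.206 0.2  ]
scene 0.2 251 [0.375 0.05  0.2  ] [0.445 0.21  0.21 ]
scene 0.21 369 [0.374 0.05  0.21 ] [0.445 0.21  0.22 ]
scene 0.22 280 [0.375 0.044 0.22 ] [0.445 0.221 0.23 ]
scene 0.23 612 [0.375 0.042 0.23 ] [0.445 0.221 0.24 ]
scene 0.24 763 [0.376 0.042 0.24 ] [0.445 0.218 0.25 ]
scene 0.25 180 [0.385 0.088 0.25 ] [0.43  0.147 0.26 ]
scene 0.26 146 [0.386 0.089 0.26 ] [0.43 0.15 0.27]
scene 0.27 135 [0.375 0.088 0.27 ] [0.443 0.146 0.28 ]
scene 0.28 333 [0.373 0.088 0.28 ] [0.444 0.143 0.29 ]
scene 0.29 328 [0.373 0.093 0.29 ] [0.444 0.162 0.3  ]
scene 0.3 156 [0.3
[... 1587 characters left out ...]
 ] [0.415 0.184 0.226]
top 0.23 97 [0.382 0.043 0.232] [0.446 0.219 0.24 ]
top 0.24 331 [0.381 0.042 0.24 ] [0.445 0.184 0.245]
top 0.27 8 [0.378 0.109 0.277] [0.378 0.119 0.28 ]
top 0.28 141 [0.375 0.091 0.28 ] [0.415 0.163 0.29 ]
top 0.29 169 [0.374 0.092 0.29 ] [0.411 0.165 0.3  ]
top 0.31 21 [0.376 0.095 0.315] [0.403 0.162 0.32 ]
top 0.32 56 [0.375 0.095 0.32 ] [0.404 0.16  0.33 ]
top 0.33 73 [0.375 0.095 0.331] [0.403 0.161 0.34 ]
top 0.34 15 [0.377 0.099 0.34 ] [0.397 0.15  0.349]
top 0.35 12 [0.377 0.099 0.351] [0.398 0.142 0.359]
top 0.36 14 [0.377 0.1   0.361] [0.395 0.143 0.37 ]
top 0.37 15 [0.377 0.102 0.37 ] [0.393 0.151 0.38 ]
top 0.38 16 [0.377 0.104 0.382] [0.39  0.147 0.39 ]
```

View pics/g4.png

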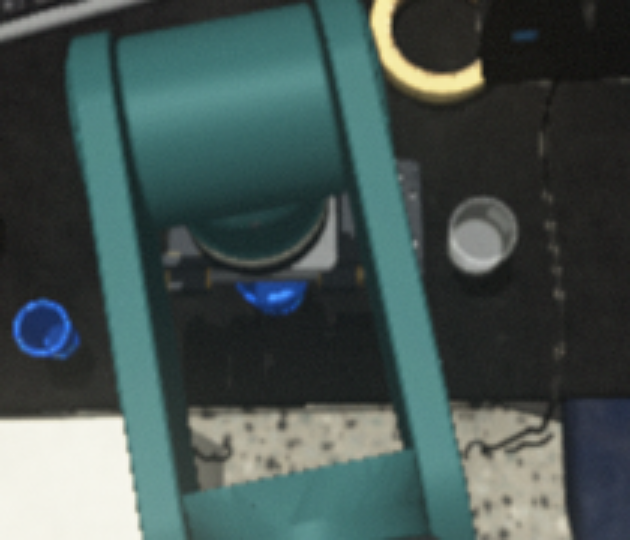

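Both views put the fingertips at about z=0.100 and the body's underside at about 0.197. The reported TCP z (0.069) therefore reads about 31 mm too low, while x and y agree. I trust the cameras, since they fit the bench and cup heights, so I'll go 31 mm lower.

Emit:
step_arm(
  plan=[
    [[0,0,0,0,1,0,80],[0,0,0,0,0,0,80],[0,0,0,0,0,8,80],[0,0,0,0,0,8,80],[0,0,0,0,0,8,80],[0,0,0,0,0,7,80],[0,0,0,0,0,0,80],[0,0,0,0,0,0,80]],
  ],
)

```text
time_s: 5.35
tcp_pos: [0.4119, 0.1322, 0.038]
eef_rot: [-0.0, -0.0, 1.0, -0.0]
contact_force: [0.5, 0.8, 0.3]
opening: 0.852
```

```bash
python3 - <<'E'
from meas import *
c=grab('scene')
cv2.imwrite('pics/g5.png',cv2.resize(c['img'][100:280,130:340,::-1],None,fx=3,fy=3))
P=cloud(c);hsv=cv2.cvtColor(c['img'],cv2.COLOR_RGB2HSV);ok=c['range_z']>0
m=ok&(abs(P[...,0]-.412)<.03)&(P[...,2]>.03)&(P[...,2]<.14)&(hsv[...,1]<90)
for nm,s in {'R':(P[...,1]<.1)&(P[...,1]>.06),'L':(P[...,1]>.16)&(P[...,1]<.2)}.items():
    q=P[m&s];print(nm,len(q),q.min(0).round(3),q.max(0).round(3),np.percentile(q[:,2],[1,5]).round(3))
E
```

```text
R 234 [0.399 0.078 0.073] [0.421 0.093 0.139] [0.075 0.08 ]
L 239 [0.399 0.17  0.069] [0.42  0.185 0.14 ] [0.071 0.077]
```

View pics/g5.png

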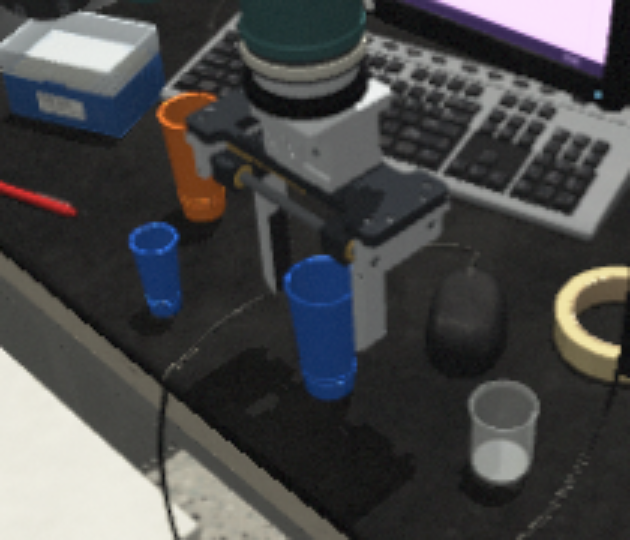

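The tips are now 30 mm below the cup's rim, which will leave about 8 mm above the white cup's rim when seated. Closing.

Emit:
step_arm(
  plan=[
    [[0,0,0,0,0,0,40],[0,0,0,0,0,0,40],[0,0,0,0,0,0,40],[0,0,0,0,0,0,40],[0,0,0,0,0,0,40],[0,0,0,0,0,0,40],[0,0,0,0,0,0,40],[0,0,0,0,0,0,40]],
  ],
  squeeze=10,
)

```text
time_s: 6.2
tcp_pos: [0.4122, 0.1323, 0.0384]
eef_rot: [0.0, -0.0, 1.0, 0.0]
contact_force: [0.3, -0.8, 0.7]
opening: 0.52
```

Emit:
step_arm(
  plan=[
    [[0,0,0,0,0,0,40],[0,0,0,0,0,-5,40],[0,0,0,0,0,-10,40],[0,0,0,0,0,-20,40],[0,0,0,0,0,-25,40],[0,0,0,0,0,-25,40],[0,0,0,0,0,-15,40],[0,0,0,0,0,0,40]],
  ],
)

```text
time_s: 7.0
tcp_pos: [0.414, 0.1325, 0.1417]
eef_rot: [0.003, -0.0, 1.0, 0.001]
contact_force: [0.7, 1.0, -0.4]
opening: 0.518
```

```bash
python3 - <<'E'
from meas import *
c=grab('scene')
cv2.imwrite('pics/g6.png',cv2.resize(c['img'][50:280,130:340,::-1],None,fx=2.5,fy=2.5))
E
```

```text
(no output)
```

View pics/g6.png

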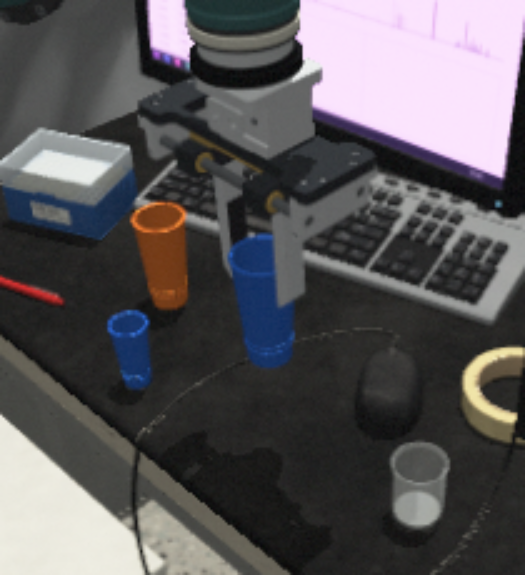

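Cup is held and upright. Next I raise it and swing over.

Emit:
step_arm(
  plan=[
    [[0,0,0,5,0,-20,40],[0,0,0,10,0,-25,40],[0,0,0,10,-10,-20,40],[0,0,0,5,-20,0,40],[0,0,0,0,-30,0,40],[0,0,0,0,-30,0,40],[0,0,0,0,-30,0,40],[0,0,0,0,-30,0,40]],
  ],
)

```text
time_s: 7.85
tcp_pos: [0.3812, -0.0188, 0.2019]
eef_rot: [-0.001, -0.0, 1.0, 0.0]
contact_force: [0.8, -1.1, -0.6]
opening: 0.514
```

Emit:
step_arm(
  plan=[
    [[0,0,0,0,-30,0,40],[0,0,0,0,-30,0,40],[0,0,0,0,-30,0,40],[0,0,0,-5,-30,0,40],[0,0,0,-10,-30,0,40],[0,0,0,-15,-28,0,40],[0,0,0,-15,-15,0,40],[0,0,0,-5,-8,0,40]],
  ],
)

```text
time_s: 8.65
tcp_pos: [0.432, -0.2197, 0.2011]
eef_rot: [-0.002, 0.001, 1.0, 0.001]
contact_force: [0.5, 0.1, 0.1]
opening: 0.519
```

Emit:
step_arm(
  plan=[
    [[0,0,0,0,0,0,40],[0,0,0,0,0,0,40],[0,0,0,0,0,0,40],[0,0,0,0,0,0,40],[0,0,0,0,0,0,40],[0,0,0,0,0,0,40],[0,0,0,0,0,0,40],[0,0,0,0,0,0,40]],
  ],
)

```text
time_s: 9.45
tcp_pos: [0.4321, -0.2188, 0.2033]
eef_rot: [0.0, -0.0, 1.0, -0.0]
contact_force: [0.3, 0.2, -0.6]
opening: 0.516
```

```bash
cat > look.py <<'E'
from meas import *
import sys
tag=sys.argv[1]
for n in('scene','top'):
    c=grab(n);P=cloud(c);hsv=cv2.cvtColor(c['img'],cv2.COLOR_RGB2HSV);H,S,V=[hsv[...,i].astype(int) for i in range(3)]
    near=(c['range_z']>0)&(abs(P[...,0]-.434)<.08)&(abs(P[...,1]+.218)<.08)
    b=near&(H>105)&(H<130)&(S>140)&(V>40)&(P[...,2]>0.01)
    q=P[b]; print(n,'blue',len(q))
    if len(q)>20:
        zt=np.percentile(q[:,2],99);zb=np.percentile(q[:,2],1);print(' z',zb.round(3),zt.round(3))
        for lo in np.arange(zb,zt,.01):
            r=q[(q[:,2]>=lo)&(q[:,2]<lo+.01)]
            if len(r)>8:
                try: f=fit(r[:,:2]);print('  %.3f'%lo,len(r),f[0].round(4),'d %.4f'%(2*f[1]), 'yext',r[:,1].min().round(3),r[:,1].max().round(3))
                except Exception as e: pass
    w=near&(S<60)&(V>90)&(P[...,2]>.060)&(P[...,2]<.072); r=P[w]
    if len(r)>10: f=fit(r[:,:2]);print(' white rim',len(r),f[0].round(4),'d %.4f'%(2*f[1]),((r.max(0)+r.min(0))/2).round(4),(r.max(0)-r.min(0)).round(3))
    g=(c['range_z']>0)&(P[...,0]>.38)&(P[...,0]<.48)
    im=c['img'][150:400,270:520] if n=='scene' else c['img'][120:320,300:520]
    cv2.imwrite('pics/%s_%s.png'%(tag,n),cv2.resize(im[:,:,::-1],None,fx=2.4,fy=2.4))
print(robot.state()['tcp_pos'],robot.state()['contact_force'])
E
python3 look.py a
```

```text
scene blue 1865
 z 0.168 0.266
  0.168 89 [ 0.4324 -0.2167] d 0.0390 yext -0.237 -0.204
  0.178 96 [ 0.4314 -0.2169] d 0.0393 yext -0.237 -0.202
  0.188 105 [ 0.4309 -0.2172] d 0.0397 yext -0.238 -0.202
  0.198 105 [ 0.4304 -0.2176] d 0.0402 yext -0.238 -0.202
  0.208 116 [ 0.4307 -0.218 ] d 0.0423 yext -0.239 -0.201
  0.218 144 [ 0.4304 -0.2179] d 0.0428 yext -0.24 -0.199
  0.228 219 [ 0.4299 -0.2183] d 0.0432 yext -0.242 -0.198
  0.238 285 [ 0.4299 -0.2182] d 0.0443 yext -0.242 -0.197
  0.248 321 [ 0.4299 -0.2183] d 0.0457 yext -0.243 -0.196
  0.258 364 [ 0.4301 -0.2181] d 0.0476 yext -0.243 -0.193
 white rim 344 [ 0.4332 -0.2174] d 0.0647 [ 0.434  -0.2175  0.0648] [0.071 0.068 0.01 ]
top blue 272
 z 0.17 0.268
  0.170 18 [ 0.4304 -0.2173] d 0.0320 yext -0.22 -0.201
  0.180 31 [ 0.4326 -0.2193] d 0.0387 yext -0.226 -0.2
  0.190 31 [ 0.4314 -0.2187] d 0.0373 yext -0.237 -0.199
  0.200 29 [ 0.4303 -0.2179] d 0.0359 yext -0.235 -0.2
  0.210 27 [ 0.4315 -0.2186] d 0.0400 yext -0.219 -0.199
  0.220 27 [ 0.4292 -0.2173] d 0.0361 yext -0.219 -0.2
  0.230 25 [ 0.4311 -0.2176] d 0.0409 yext -0.217 -0.198
  0.240 28 [ 0.4273 -0.2142] d 0.0324 yext -0.214 -0.198
  0.250 26 [ 0.4275 -0.2145] d 0.0341 yext -0.212 -0.198
  0.260 27 [ 0.433  -0.2177] d 0.0479 yext -0.235 -0.196
 white rim 209 [ 0.4353 -0.2176] d 0.0649 [ 0.4359 -0.2179  0.0656] [0.067 0.069 0.011]
[ 0.4320875  -0.21881229  0.20327803] [0.29747396 0.2588327  0.20558197]
```

View pics/a_scene.png

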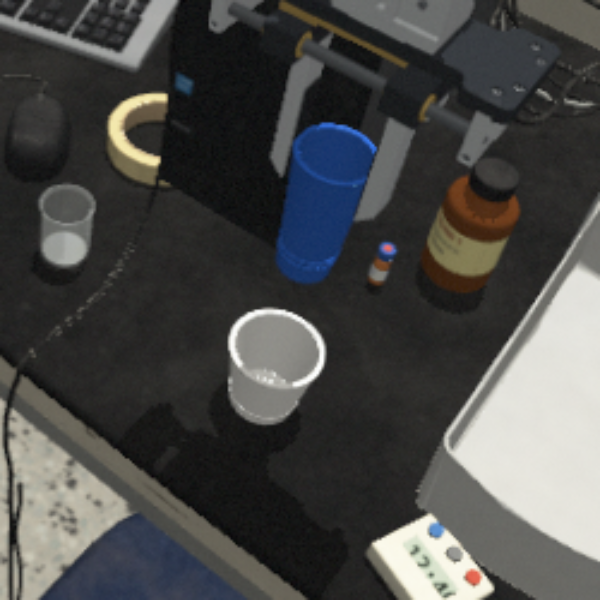

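View pics/a_top.png

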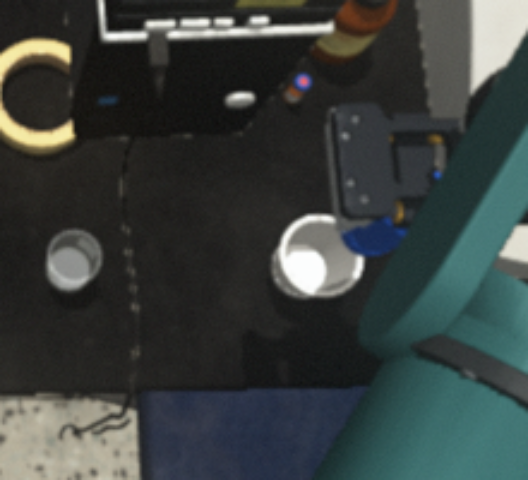

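Held cup: foot z≈0.167, axis about (0.4315,-0.2185). White cup: (0.4345,-0.218). I shift +3 mm in x, lower 125 mm into the mouth, then look.

Emit:
step_arm(
  plan=[
    [[0,0,0,-3,0.5,0,40],[0,0,0,0,0,20,40],[0,0,0,0,0,25,40],[0,0,0,0,0,25,40],[0,0,0,0,0,20,40],[0,0,0,0,0,10,40],[0,0,0,0,0,0,40],[0,0,0,0,0,0,40]],
  ],
)

```text
time_s: 10.35
tcp_pos: [0.4356, -0.2186, 0.1041]
eef_rot: [0.001, -0.0, 1.0, -0.0]
contact_force: [1.0, -0.6, -0.9]
opening: 0.518
```

```bash
python3 look.py b
```

```text
scene blue 1390
 z 0.072 0.168
  0.072 56 [ 0.4347 -0.2179] d 0.0379 yext -0.236 -0.206
  0.082 76 [ 0.4347 -0.2176] d 0.0398 yext -0.238 -0.206
  0.092 71 [ 0.4354 -0.2175] d 0.0415 yext -0.238 -0.204
  0.102 76 [ 0.4345 -0.2178] d 0.0414 yext -0.238 -0.205
  0.112 104 [ 0.434  -0.2181] d 0.0416 yext -0.24 -0.201
  0.122 163 [ 0.4337 -0.2181] d 0.0424 yext -0.24 -0.199
  0.132 193 [ 0.4336 -0.2185] d 0.0437 yext -0.242 -0.194
  0.142 222 [ 0.4334 -0.2184] d 0.0447 yext -0.243 -0.194
  0.152 224 [ 0.4335 -0.2184] d 0.0462 yext -0.242 -0.194
  0.162 183 [ 0.4336 -0.2182] d 0.0477 yext -0.242 -0.193
 white rim 245 [ 0.4328 -0.2177] d 0.0631 [ 0.4318 -0.2176  0.0654] [0.066 0.068 0.01 ]
top blue 149
 z 0.075 0.257
  0.075 12 [ 0.4349 -0.2175] d 0.0333 yext -0.214 -0.2
  0.085 19 [ 0.4363 -0.2189] d 0.0384 yext -0.218 -0.2
  0.095 21 [ 0.4348 -0.2179] d 0.0367 yext -0.222 -0.2
  0.105 17 [ 0.4351 -0.2179] d 0.0375 yext -0.216 -0.199
  0.115 18 [ 0.4364 -0.2186] d 0.0420 yext -0.216 -0.199
  0.125 16 [ 0.4308 -0.2139] d 0.0295 yext -0.213 -0.199
  0.135 16 [ 0.4309 -0.2135] d 0.0298 yext -0.211 -0.198
  0.145 15 [ 0.4283 -0.2114] d 0.0249 yext -0.21 -0.198
 white rim 81 [ 0.4316 -0.2117] d 0.0529 [ 0.4276 -0.2024  0.0674] [0.051 0.039 0.008]
[ 0.43605107 -0.21890019  0.10483972] [-0.6447099   0.18052827 -0.81865391]
```

View pics/b_scene.png

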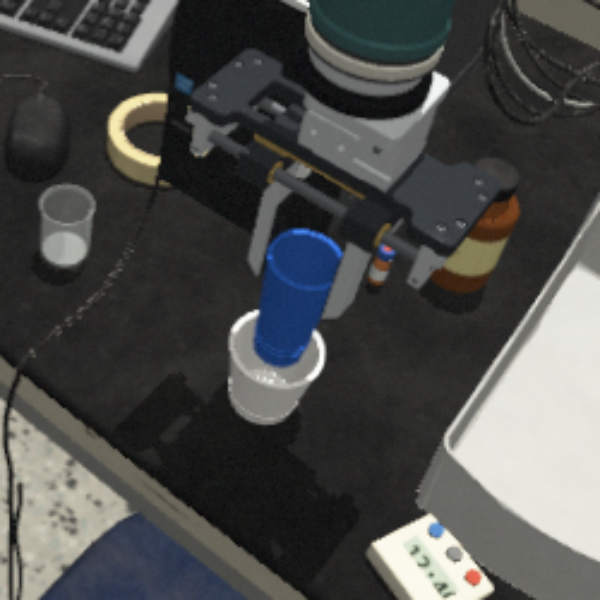

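The foot is centred just above the mouth, with about 65 mm left to go. Lowering 60 mm, then slowly.

Emit:
step_arm(
  plan=[
    [[0,0,0,0,0,10,40],[0,0,0,0,0,10,40],[0,0,0,0,0,10,40],[0,0,0,0,0,10,40],[0,0,0,0,0,10,40],[0,0,0,0,0,8,40],[0,0,0,0,0,0,40],[0,0,0,0,0,0,40]],
  ],
)

```text
time_s: 11.25
tcp_pos: [0.4351, -0.2183, 0.0451]
eef_rot: [-0.0, -0.0, 1.0, 0.0]
contact_force: [0.6, -0.1, 0.1]
opening: 0.515
```

Emit:
step_arm(
  plan=[
    [[0,0,0,0,0,1,40],[0,0,0,0,0,1,40],[0,0,0,0,0,1,40],[0,0,0,0,0,0,40],[0,0,0,0,0,0,40],[0,0,0,0,0,0,40],[0,0,0,0,0,0,40],[0,0,0,0,0,0,40]],
  ],
)

```text
time_s: 12.05
tcp_pos: [0.4353, -0.2184, 0.0424]
eef_rot: [0.0, -0.0, 1.0, -0.0]
contact_force: [0.1, -0.4, 0.2]
opening: 0.517
```

```bash
python3 look.py c
```

```text
scene blue 947
 z 0.053 0.106
  0.053 112 [ 0.433  -0.2177] d 0.0407 yext -0.238 -0.202
  0.063 146 [ 0.4331 -0.2178] d 0.0424 yext -0.239 -0.198
  0.073 161 [ 0.4329 -0.2182] d 0.0438 yext -0.242 -0.197
  0.083 190 [ 0.4329 -0.218 ] d 0.0456 yext -0.242 -0.193
  0.093 190 [ 0.4331 -0.218 ] d 0.0470 yext -0.241 -0.193
  0.103 135 [ 0.4334 -0.2181] d 0.0490 yext -0.243 -0.193
 white rim 150 [ 0.4322 -0.218 ] d 0.0633 [ 0.4207 -0.2175  0.0645] [0.045 0.069 0.009]
top blue 68
 z 0.035 0.196
  0.035 9 [ 0.4331 -0.2169] d 0.0340 yext -0.218 -0.201
  0.045 13 [ 0.4298 -0.2143] d 0.0277 yext -0.213 -0.199
  0.055 13 [ 0.4295 -0.2124] d 0.0263 yext -0.211 -0.199
  0.065 10 [ 0.4303 -0.2138] d 0.0301 yext -0.211 -0.199
  0.075 11 [ 0.4294 -0.2117] d 0.0268 yext -0.208 -0.198
 white rim 32 [ 0.4208 -0.2019] d 0.0258 [ 0.4154 -0.1961  0.0673] [0.021 0.02  0.007]
[ 0.43521822 -0.21837421  0.04242562] [-0.53816991 -0.07475035  1.62436187]
```

View pics/c_scene.png

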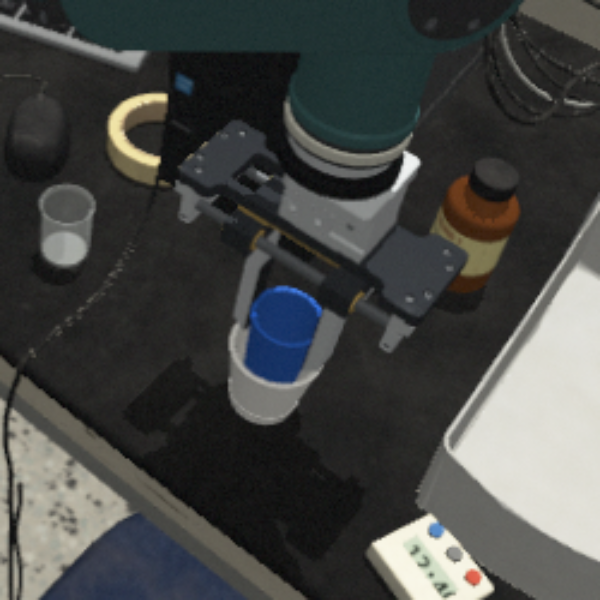

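Emit:
step_arm(
  plan=[
    [[0,0,0,0,0,1,40],[0,0,0,0,0,0,40],[0,0,0,0,0,1,40],[0,0,0,0,0,0,40],[0,0,0,0,0,0.5,40],[0,0,0,0,0,0,40],[0,0,0,0,0,0,40],[0,0,0,0,0,0,40]],
  ],
)

```text
time_s: 12.95
tcp_pos: [0.4366, -0.2188, 0.0424]
eef_rot: [0.002, -0.0, 1.0, -0.001]
contact_force: [-1.0, 1.6, 10.5]
opening: 0.517
```

```bash
python3 look.py d | grep -A8 scene; python3 -c "
from h import *
for i in range(4): robot.read_camera('top'); print(robot.state()['contact_force'])"
```

```text
scene blue 953
 z 0.052 0.107
  0.052 108 [ 0.4337 -0.2176] d 0.0414 yext -0.239 -0.202
  0.062 144 [ 0.4337 -0.2179] d 0.0425 yext -0.24 -0.197
  0.072 176 [ 0.4338 -0.2184] d 0.0438 yext -0.242 -0.197
  0.082 182 [ 0.434  -0.2183] d 0.0454 yext -0.241 -0.196
  0.092 189 [ 0.4342 -0.2183] d 0.0469 yext -0.242 -0.192
  0.102 139 [ 0.4347 -0.2183] d 0.0488 yext -0.242 -0.193
 white rim 152 [ 0.4323 -0.2178] d 0.0637 [ 0.4205 -0.2176  0.0649] [0.046 0.068 0.01 ]
[-1.48009187  2.21358019  9.8896769 ]
[-1.93460555  1.37745272 10.48763917]
[-1.57614312  1.28186335 11.09721104]
[-1.64474342  1.24395175 10.13990655]
```

Contact at 10 N with TCP z 4.0 mm above the bench grasp height. That equals the floor thickness, so the cup is seated. I'll ease off 2 mm and open gently.

Emit:
step_arm(
  plan=[
    [[0,0,0,0,0,-1,40],[0,0,0,0,0,-1,40],[0,0,0,0,0,0,50],[0,0,0,0,0,0,52],[0,0,0,0,0,0,56],[0,0,0,0,0,0,62],[0,0,0,0,0,0,70],[0,0,0,0,0,0,70]],
  ],
)

```text
time_s: 14.05
tcp_pos: [0.435, -0.2183, 0.0416]
eef_rot: [-0.0, -0.0, 1.0, 0.0]
contact_force: [0.4, -0.0, -0.2]
opening: 0.743
```

```bash
python3 look.py e | grep -A8 scene;python3 -c "
from h import *
print(robot.state())"
```

```text
scene blue 977
 z 0.052 0.106
  0.052 107 [ 0.4331 -0.2174] d 0.0410 yext -0.238 -0.2
  0.062 147 [ 0.4329 -0.2175] d 0.0425 yext -0.239 -0.197
  0.072 169 [ 0.4331 -0.2179] d 0.0439 yext -0.24 -0.196
  0.082 188 [ 0.433  -0.2179] d 0.0454 yext -0.241 -0.195
  0.092 190 [ 0.4332 -0.2179] d 0.0467 yext -0.241 -0.194
  0.102 166 [ 0.4336 -0.2174] d 0.0489 yext -0.243 -0.192
 white rim 194 [ 0.4325 -0.2177] d 0.0635 [ 0.4293 -0.2174  0.0649] [0.063 0.068 0.01 ]
{'time_s': 14.15, 'joint_positions': array([-5.81656445e-01,  1.28072864e-02,  1.71587507e+00,  9.94990120e-05,
        1.41302053e+00, -2.15257754e+00]), 'qvel': array([ 2.67746814e-03, -9.03600917e-04, -1.68351114e-03,  5.58391262e-05,
       -1.93920014e-04,  9.19668991e-05]), 'joint_efforts': array([-1.54781326e-03, -2.89517570e+01, -2.84029984e+01, -5.35315799e-02,
        5.47688047e-02,  1.06267532e-05]), 'tcp_pos': array([ 0.4350727 , -0.21829263,  0.0416967 ]), 'eef_rot': array([-1.90562241e-05, -5.45633072e-05,  9.99999996e-01,  7.13350182e-05]), 'contact_force': array([0.69672504, 0.02567577, 0.02731769]), 'ft_torque': array([-0.01132401, -0.03330063,  0.04280294]), 'opening': 0.7451472696339964}
```

View pics/e_scene.png

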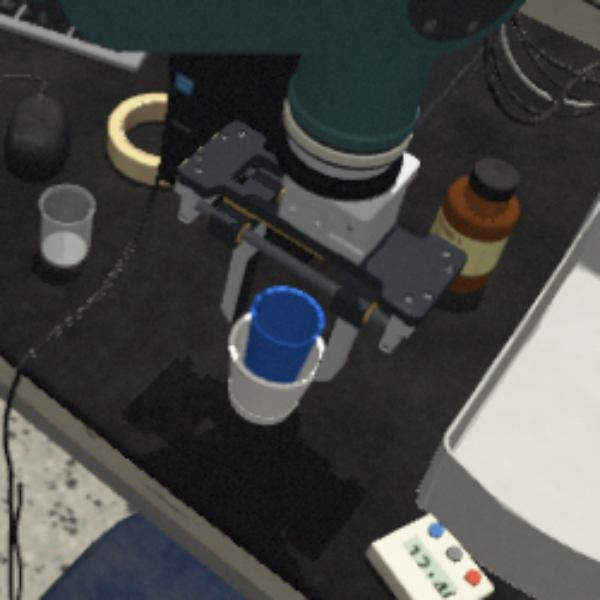

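Released: the blue cup stands upright inside the white one at crop (287,345). Retreating straight up.

Emit:
step_arm(
  plan=[
    [[0,0,0,0,0,-5,75],[0,0,0,0,0,-15,80],[0,0,0,0,0,-25,80],[0,0,0,0,0,-30,80],[0,0,0,0,0,-30,80],[0,0,0,0,0,-30,80],[0,0,0,0,0,-20,80],[0,0,0,0,0,0,80]],
  ],
)

```text
time_s: 14.95
tcp_pos: [0.4368, -0.2194, 0.2009]
eef_rot: [0.003, -0.0, 1.0, -0.002]
contact_force: [-0.1, -0.4, 0.1]
opening: 0.852
```

Emit:
step_arm(
  plan=[
    [[0,0,0,15,0,0,80],[0,0,0,30,0,0,80],[0,0,0,30,0,0,80],[0,0,0,15,0,0,80],[0,0,0,0,0,0,80],[0,0,0,0,0,0,80],[0,0,0,0,0,0,80],[0,0,0,0,0,0,80]],
  ],
)

```text
time_s: 15.75
tcp_pos: [0.3458, -0.2183, 0.1964]
eef_rot: [-0.0, -0.0, 1.0, 0.0]
contact_force: [0.4, 0.1, 0.1]
opening: 0.85
```

```bash
python3 look.py f; python3 - <<'E'
from meas import *
c=grab('scene');save(c,'f_full.png');P=cloud(c);hsv=cv2.cvtColor(c['img'],cv2.COLOR_RGB2HSV);H,S,V=[hsv[...,i].astype(int) for i in range(3)]
m=(H>3)&(H<16)&(S>150)&(V>80)&(abs(P[...,0]-.478)<.05)&(abs(P[...,1]-.36)<.05)
q=P[m];r=q[q[:,2]>.096];print('orange',((r.max(0)+r.min(0))/2).round(3))
E
```

```text
scene blue 854
 z 0.052 0.106
  0.052 106 [ 0.4329 -0.2173] d 0.0408 yext -0.238 -0.201
  0.062 145 [ 0.4329 -0.2175] d 0.0424 yext -0.239 -0.198
  0.072 151 [ 0.433  -0.2178] d 0.0439 yext -0.241 -0.196
  0.082 162 [ 0.4332 -0.2179] d 0.0455 yext -0.241 -0.195
  0.092 140 [ 0.4333 -0.2177] d 0.0466 yext -0.241 -0.194
  0.102 141 [ 0.4337 -0.2176] d 0.0489 yext -0.243 -0.193
 white rim 216 [ 0.4325 -0.2179] d 0.0639 [ 0.4302 -0.2176  0.0643] [0.063 0.068 0.009]
top blue 568
 z 0.013 0.108
  0.013 21 [ 0.4372 -0.2214] d 0.0276 yext -0.237 -0.226
  0.023 29 [ 0.438  -0.2229] d 0.0263 yext -0.236 -0.223
  0.033 42 [ 0.4352 -0.2177] d 0.0378 yext -0.238 -0.199
  0.043 46 [ 0.4349 -0.2178] d 0.0394 yext -0.238 -0.197
  0.053 56 [ 0.4351 -0.2177] d 0.0407 yext -0.239 -0.196
  0.063 51 [ 0.435  -0.2178] d 0.0418 yext -0.239 -0.197
  0.073 65 [ 0.4351 -0.2178] d 0.0435 yext -0.24 -0.195
  0.083 81 [ 0.4351 -0.2178] d 0.0449 yext -0.24 -0.194
  0.093 71 [ 0.4348 -0.2185] d 0.0467 yext -0.245 -0.194
  0.103 95 [ 0.4355 -0.2182] d 0.0484 yext -0.244 -0.192
 white rim 125 [ 0.4355 -0.2175] d 0.0647 [ 0.436  -0.2059  0.0655] [0.067 0.046 0.011]
[ 0.34563729 -0.2182544   0.19651365] [-0.13718615 -0.37253414  0.43124664]
orange [0.477 0.36  0.099]
```

View pics/f_full.png

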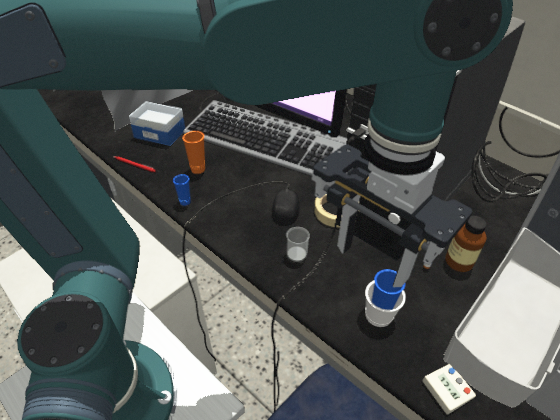

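View pics/f_top.png

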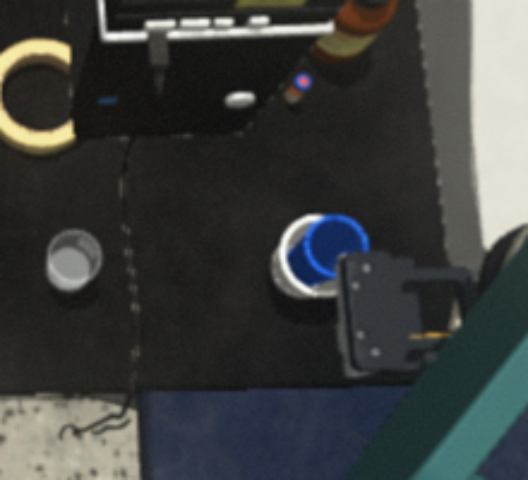

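```bash
python3 -c "
from station import robot
print(robot.close_job())"
```

```text
the job is handed in; nothing more can be done
None
```

I nested the tall blue cup in the white cup, let go, backed the arm off clear of the cups, and handed the job in at about 16 s. No verdict was reported.

**How it went:** I gripped the larger blue cup just below its rim, lifted it and swung it over. I then lowered it until it touched the white cup's floor with about 10 N, at 4 mm above its bench height. I eased off 2 mm before opening the fingers.

**Last checks:**
- **Blue cup:** it is upright and centred in the white cup within about 1–2 mm in both views.
- **Its height:** its rim measures z≈0.106, against 0.104 expected. I put the difference down to measurement scatter, well within the 6 mm allowed.
- **White cup:** it stands where it was.
- **Orange cup:** measured within about 1 mm of its start.
- **Beaker:** unmoved by eye in the pictures; I did not re-measure it.
- **Arm:** it reads no contact force.

**One thing disagreed:** the reported TCP height was about 31 mm lower than the fingertips seen by the cameras. I went by the cameras, and the grasp and seating heights bore that out.

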